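# Hang the reel bracket on the slatted panel by the printers

## Robot

A 6-joint arm with a two-finger parallel gripper is mounted at the origin on the work surface. World frame = base frame: x ahead of the robot, y to its left, z up, the work surface at z = 0. Lengths are in mm, angles in rad, forces in N, time in s.
With the tool pointing down it reaches from about 350 to 775 mm from the base axis. Payload 7.3 kg.
Tool frame: the origin (TCP) lies on the centre line of the jaws, within the pads' length; the fingertips stand 22 mm ahead of it and the grasp point (between the pads) lies 3 mm ahead of it; z points along the fingers, y is the direction in which the jaws open and shut (so a half turn about z gives the same grasp; the last joint's range is limited). The gripper opens to 92 mm and grips with 3 to 60 N. Pads are 19 mm wide; open, the fingers measure 130 mm over their backs; the gripper's body (75 mm by 190 mm) begins 47 mm behind the grasp point.
Start: joints at [-1.476, 0.342, 1.524, -0, 1.275, -0.146], TCP at [125.223, -509.865, 248.741] pointing down, gripper open.
Joint ranges: [-2.53, 2.53], [-0.77, 2.02], [0.04, 2.7], [-1, 4.14], [0.28, 2.66], [-3.11, 3.11]. Speed limits (rad/s): [2.57, 2.57, 3.14, 3.14, 3.14, 3.14].

## Interface

Orientations are given as [roll, pitch, yaw] about the fixed x, y, z axes, in that order (R = Rz(yaw) Ry(pitch) Rx(roll)).
In Python, from plant import get_obs, capture, close_job gives the robot as it stands.
- The arm moves only by the tool carry_out, never from a script. Its arguments are lists of equal length, an entry for each row: "xyz": the shift along the tool's x, y, z scaled (see below), a list of three; "dr": the turn, a rotation vector about the tool's x, y, z scaled (see below), a list of three. A call has 1 to 8 rows; each row shifts and turns the commanded pose from where the row before left it, along the tool's axes as they then stand; what a row does not reach is not made up. The controller multiplies each number of a shift by 0.06 m and each number of a turn by 8 degrees. A row lasts 1/8 s, in which the tool goes at most 62.5 mm and 10.7 degrees, less where a joint would pass 70% of its speed; a pose out of reach is approached as far as the arm can. A call with a number of a shift or a turn outside -1 to 1 is refused whole. A call with a gripper value outside its range is refused whole. "gripper" is the gripper's target within -1 to 1 (fully open at 1, half-way at 0, shut at -1), set as the call begins (left out, the last holds). The fingers move at their own pace and stop on an object; the grip force is fixed at half the most. Time passes only in rows, so rows that do not move let the fingers close. It gives the time, the measured TCP pose, the force and the opening at its end, in the units of the state.
- get_obs(): the state, without advancing time (a new reading comes with each control period).
- capture(name): name is "side" or "top" or "wrist"; returns a dict with "image" (480x640x3 uint8, blue, green, red), "fx", "fy", "cx", "cy" (pixels), "pose" (4x4, takes a point from camera to world coordinates). Camera axes: x right, y up, looking along -z (the intrinsics and any distortion apply to the point x, -y, -z); pixel columns grow to the right and rows downward; lengths in mm; the calibration is good to about 2 mm. A picture is of the moment at which its call begins. There is no depth.
- close_job(): hands the job in, once; it reports no verdict.
The state is a dict: "time": time; "joint_positions": joint angles; "dq": joint speeds; "tau": joint torques, N m; "tool_pos": TCP position; "tcp_rot": TCP orientation; "contact_force": force on the tool from outside, world axes, zero at the start; "moment": the same for the moment, N m; "grip_width": finger opening in mm.
Only numpy, scipy, OpenCV 4.12 (cv2) and the standard library are available. Lean on these libraries where they do the work, as an engineer would, in place of code of your own. Each camera call takes 0.05 s, during which the arm holds its last target.

## Task

Hang the yellow-barred reel bracket on the little slatted panel, centred under the blue tag: with the bar's nose tilted up, pass its steel lip through the top groove and up behind the top slat, then swing the nose down until the back plate lies against the slat below and the bracket hangs level on its own. Do not disturb the other things on the bench.

Things in the scene. Friction and masses are not known exactly. Their poses are not given: they have to be found in the camera images.
- bracket: Loose bracket, 0.28 kg. Origin: bottom middle of the back plate's back face; +x towards the panel when hung, -x out along the bar, z up. Steel plate 50 wide (y), x -4 to 0, z 0 to 66. Yellow bar 20 x 20 mm, z 12 to 32, out to x -144, then a black disc 44 in diameter, 6 thick. Mass centre 62 mm out from the origin. Starts upright on the bench (z 0), bar level, on plate edge and disc.
- bracket_seat (a point): Point of the bracket at x 0, y 0, z 62 mm, axes as the bracket: where the underside of the hooked lip's tongue meets the plate's back face. The tongue is 50 wide, 4 thick, runs from here 19 mm along +x, and carries the upright flange.
- bracket_lip (a point): Point of the bracket at x 17, y 0, z 104 mm, axes as the bracket: middle of the top edge of the lip's upright flange, which is 50 wide, 4 thick (x 15 to 19) and rises from z 62 to 104, so 42 mm over the tongue's underside. Between plate and flange is a 15 mm space, open upwards.
- slat_panel: Fixed wooden panel, 340 wide, 250 high. Origin: middle of the slats' front face, bench level; +x into the panel, y along the slats, z up. Slats 10 thick (x 0 to 10) at z 15-55, 88-170, 204-250; top groove z 170 to 204 (34 mm), open through to the back. End posts |y| 137 to 167, x 10 to 40, full height. End feet |y| 135 to 169, 15 high, x -45 to 105.
- tag: Blue clip over the top slat, fixed, 50 wide, at a different place along the slat each time. Its origin is the target point below it. Its front plate lies on the slat's face from 46 to 83 mm above that point and is 4 mm thick; a fold covers the slat's top edge.
- target (a point): Point centred under the blue tag: slats' front face, at the top edge of the middle slat, 170 mm above the bench. Axes as the panel's. When the bracket hangs home bracket_seat lies here and the axes agree, apart from a nose droop of about 0.05 rad from the slack (15 mm space on a 10 mm slat).
- spool: Bystander: loose orange reel with black flanges, lying flat, diameter 160, 60 high; origin at the centre of its underside.
- cartridge: Bystander: loose black material cartridge with blue labels, 180 x 100 x 50 mm (x, y, z); origin at the centre of its underside.
- scraper: Bystander: loose print scraper (a flat spatula), 200 mm long, lying flat; origin near the middle of its underside, handle to its -x.
Things that resemble listed ones, but are neither listed nor needed, are in the scene too. Of the things that look like the bracket, take the one that is farthest to the robot's left at the start.

How it is judged (in metres and radians):
At the end, for the whole second after the job is handed in: The bracket hangs at rest within 25 mm of the tag's centre along the slat: tongue down on the middle slat (4 to 5 mm), plate within 10 mm of its face, flange up behind the top slat, upright within 0.10 rad, square to the panel within 0.14 rad (x of bracket_seat in the frame of target between -0.01 and 0.004 m and z of bracket_seat in the frame of target between -0.004 and 0.005 m and y of bracket_seat in the frame of target between -0.025 and 0.025 m and x of bracket_lip in the frame of target above 0.01 m and z of bracket_lip in the frame of target above 0.036 m and angle between bracket's own z axis and vertical below 0.1 rad and angle between the y axis of bracket and the y axis of target, either way round below 0.14 rad and linear speed of bracket below 0.02 m/s); the robot touches nothing.
It fails at once if the spool is moved more than 30 mm (distance of spool from where it was at the start of the episode above 0.03 m).
It fails at once if the cartridge is moved more than 30 mm (distance of cartridge from where it was at the start of the episode above 0.03 m).
It fails at once if the scraper is moved more than 30 mm (distance of scraper from where it was at the start of the episode above 0.03 m).
It also fails if it takes over 53 s, if anything falls off the work surface, if the arm or the gripper's body presses on something with over 40 N, if the wrist force passes 120 N, or if a joint passes its speed limit or range.

## Working session

There is one attempt and no reset: what is moved stays moved. The work goes in short steps, Python scripts to look and compute and a tool call to move; the robot and the scene stay as the last step left them, time stands still between calls to the robot, and variables do not carry over. Pictures are saved under pics/ and viewed, and the job is handed in when it is done.

Besides the shell and the picture viewer there is one more tool, called after "Call:" in YAML: its name, and indented under it one key for each argument. carry_out: Moves the arm, as the interface text tells. Shifts and turns lie within -1 to 1; 1 stands for 0.06 m of shift or 8 degrees of turn. Its arguments: {"type":"object","properties":{"xyz":{"type":"array"},"dr":{"type":"array"},"gripper":{"type":"number"}},"required":["xyz","dr"]}

```bash
mkdir -p pics; ls; cat > h.py <<'E'
import numpy as np,cv2,pickle
from plant import get_obs,capture,close_job
def snap(n,f):
    c=capture(n); cv2.imwrite('pics/'+f+'.png',c['image']); pickle.dump(c,open(f+'.pkl','wb')); return c
def load(f): return pickle.load(open(f+'.pkl','rb'))
def ray(c,u,v):
    d=np.array([(u-c['cx'])/c['fx'],-(v-c['cy'])/c['fy'],-1.]); P=np.array(c['pose']); d=P[:3,:3]@d
    return P[:3,3],d/np.linalg.norm(d)
def atz(c,u,v,z):
    o,d=ray(c,u,v); return o+d*(z-o[2])/d[2]
def proj(c,p):
    P=np.array(c['pose']); q=P[:3,:3].T@(np.array(p,float)-P[:3,3]); return np.array([c['cx']+c['fx']*q[0]/-q[2], c['cy']-c['fy']*q[1]/-q[2]])
E
python3 - <<'E'
from h import *
for n in('side','top','wrist'):
    c=snap(n,n+'0'); print(n,{k:(np.round(v,3).tolist() if k=='pose' else v) for k,v in c.items() if k!='image'})
print(get_obs())
E
```

```text
pics
side {'fx': 509.6120000157611, 'fy': 509.6120000157611, 'cx': 324.0645328239077, 'cy': 241.5853228138433, 'pose': [[0.965, 0.175, -0.194, 211.416], [-0.261, 0.616, -0.744, -1026.23], [-0.011, 0.768, 0.64, 1025.195], [0.0, 0.0, 0.0, 1.0]]}
top {'fx': 616.8797422836388, 'fy': 616.8797422836388, 'cx': 322.02992687982925, 'cy': 232.01808693189668, 'pose': [[-0.002, 0.981, -0.193, 140.543], [-1.0, -0.001, 0.002, 15.306], [0.002, 0.193, 0.981, 1974.6], [0.0, 0.0, 0.0, 1.0]]}
wrist {'fx': 372.6465237660269, 'fy': 372.6465237660269, 'cx': 315.5039720122289, 'cy': 246.3078434643056, 'pose': [[0.238, 0.926, 0.294, 204.496], [-0.971, 0.227, 0.07, -489.885], [-0.002, -0.302, 0.953, 382.744], [0.0, 0.0, 0.0, 1.0]]}
{'time': 0.15, 'joint_positions': array([-1.47604888e+00,  3.42515219e-01,  1.52475283e+00, -3.39953833e-05,
        1.27541794e+00, -1.46011068e-01]), 'dq': array([ 0.00036379, -0.0030302 , -0.00241767, -0.00104246,  0.00094312,
        0.00058144]), 'tau': array([ 1.88374128e-03, -4.31471336e+01, -2.44353980e+01,  7.17644021e-02,
        5.37210668e-02, -8.59349439e-05]), 'tool_pos': array([ 125.16152907, -509.58623033,  248.24487001]), 'tcp_rot': array([-3.14050623e+00, -1.26904939e-04,  2.40768356e-01]), 'contact_force': array([-0.80457572, -0.13551123, -0.98000745]), 'moment': array([ 0.00715117,  0.01752969, -0.01397112]), 'grip_width': 91.56371160740295}
```

View pics/side0.png

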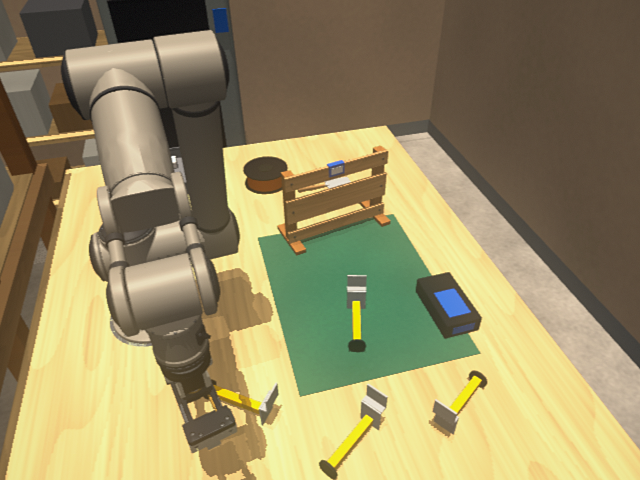

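View pics/top0.png

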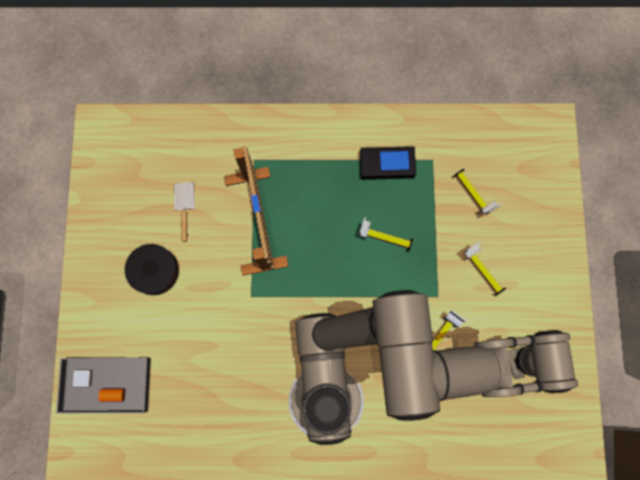

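View pics/wrist0.png

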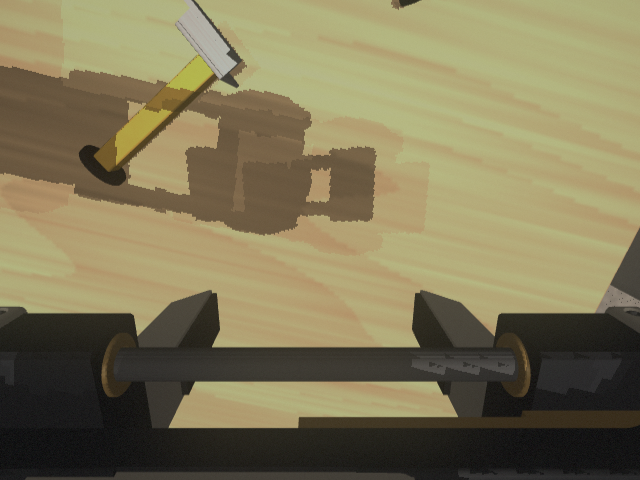

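```bash
python3 - <<'E'
from h import *
def crop(f,x,y,w,h,k,o): 
    i=load(f)['image'][y:y+h,x:x+w]; cv2.imwrite('pics/'+o+'.png',cv2.resize(i,None,fx=k,fy=k,interpolation=cv2.INTER_CUBIC))
crop('top0',215,135,210,140,3.8,'tc'); crop('side0',260,140,140,120,5,'sc'); crop('side0',320,260,80,100,6,'sb')
E
```

```text
(no output)
```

View pics/tc.png

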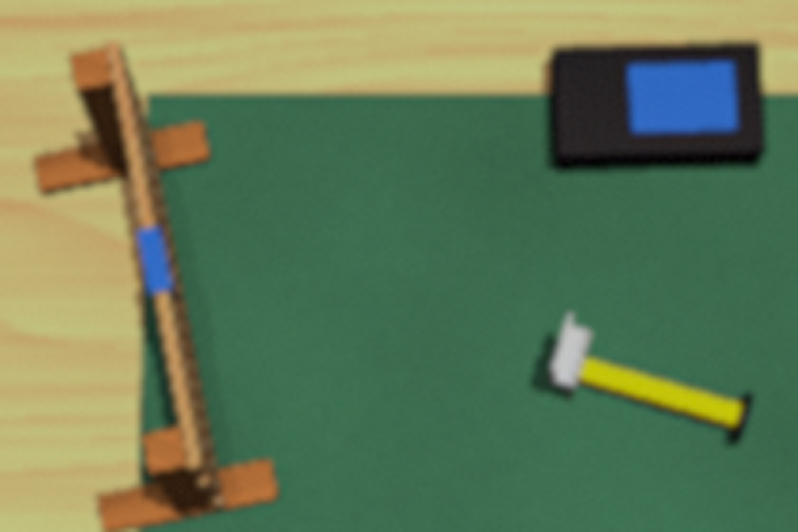

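View pics/sc.png

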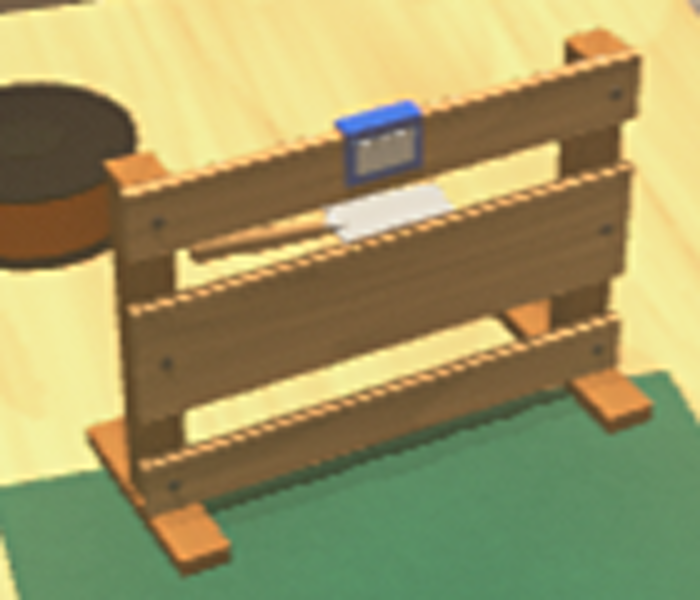

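View pics/sb.png

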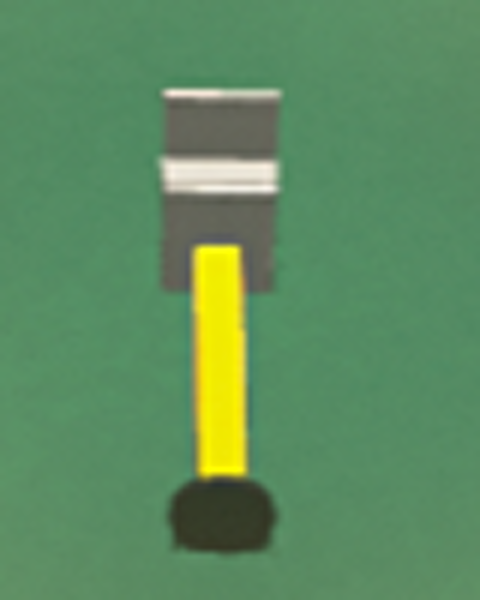

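```bash
cat > fit.py <<'E'
from h import *
from scipy.optimize import least_squares
S=load('side0');T=load('top0')
sp=lambda u,v:(260+u/5,140+v/5); sb=lambda u,v:(320+u/6,260+v/6); tc=lambda u,v:(215+u/3.8,135+v/3.8)
pan=[(S,sp(127,195),(0,170,250)),(S,sp(640,56),(0,-170,250)),(S,sp(130,314),(0,170,170)),(S,sp(633,168),(0,-170,170)),(S,sp(140,470),(0,170,55)),(S,sp(147,515),(0,170,15)),(S,sp(625,272),(0,-170,88)),(S,sp(620,320),(0,-170,55)),(S,sp(137,420),(0,170,88)),(S,sp(637,117),(0,-170,204)),
 (T,tc(120,45),(0,-170,250)),(T,tc(208,125),(-45,-169,15)),(T,tc(275,462),(-45,135,15)),(T,tc(210,155),(-45,-135,15))]
br=[(S,sb(163,97),(15,25,104)),(S,sb(280,97),(15,-25,104)),(S,sb(162,192),(-4,25,66)),(S,sb(278,192),(-4,-25,66)),(S,sb(160,290),(-4,25,0)),(S,sb(273,290),(-4,-25,0)),(S,sb(199,474),(-144,10,32)),(S,sb(246,474),(-144,-10,32)),(S,sb(192,243),(-4,10,32)),(S,sb(242,243),(-4,-10,32)),
 (T,tc(740,412),(-144,0,32)),(T,tc(583,370),(-4,0,32)),(T,tc(592,330),(-4,-25,66)),(T,tc(578,388),(-4,25,66))]
def M(p,q,z=0):
    c,s=np.cos(p[2]),np.sin(p[2]); return np.array([p[0]+c*q[0]-s*q[1],p[1]+s*q[0]+c*q[1],q[2]+z])
def fit(L,p0):
    f=lambda p:np.concatenate([proj(c,M(p,q))-uv for c,uv,q in L])
    r=least_squares(f,p0,loss='soft_l1',x_scale=[10,10,.1]); print(r.x.round(3)); print(f(r.x).reshape(-1,2).round(1).tolist()); return r.x
if __name__=='__main__':
    P=fit(pan,[550,200,1.4]); B=fit(br,[500,-30,1.4])
    # tag y
    for c,uv,q in [(S,sp(348,186),(-4,25,216)),(S,sp(422,165),(-4,-25,216)),(S,sp(345,130),(-4,25,253)),(S,sp(420,108),(-4,-25,253)),(T,tc(150,293),(10,25,253)),(T,tc(172,291),(-4,25,253)),(T,tc(160,226),(-4,-25,253)),(T,tc(139,229),(10,-25,253))]:
        r=least_squares(lambda t:proj(c,M(P,(q[0],q[1]+t[0],q[2])))-uv,[0]); print(r.x,r.cost)
E
python3 fit.py
```

```text
[576.629 199.468   1.765]
[[-1.4, 0.5], [0.2, 0.1], [-0.3, 0.1], [-0.2, 0.3], [-0.1, -0.1], [-0.7, 1.0], [-0.3, 1.3], [0.0, 0.1], [-0.1, 1.3], [-0.3, 1.1], [0.0, -2.8], [-1.3, -2.4], [-2.0, -2.0], [0.0, -0.6]]
[ 531.458 -130.111    1.273]
[[-0.0, 0.0], [-0.3, 0.3], [-0.1, -0.3], [-0.4, -0.0], [-0.2, 0.5], [-0.6, 0.8], [-0.4, 3.2], [-0.0, 3.4], [0.3, 0.3], [-0.6, 0.4], [-0.5, -1.1], [-1.2, -2.6], [-0.6, -1.5], [-1.3, -2.0]]
[4.10947228] 0.28887088811313105
[5.12774268] 0.3463936023580246
[5.57144207] 0.6828078047561436
[6.5279348] 1.1198009484940301
[11.84103175] 0.47544116466919545
[13.51297662] 0.004132515587921787
[12.0117165] 0.005354208056793194
[11.24937269] 0.32234386897696476
```

```bash
cat > plan.py <<'E'
import numpy as np, heapq, sys
def rectpts(x0,x1,z0,z1,s=2.):
    xs=np.linspace(x0,x1,max(2,int((x1-x0)/s)+1)); zs=np.linspace(z0,z1,max(2,int((z1-z0)/s)+1))
    return np.array([(x,z) for x in xs for z in (z0,z1)]+[(x,z) for x in (x0,x1) for z in zs])
BR=np.vstack([rectpts(*r) for r in [(-4,0,0,66),(0,19,62,66),(15,19,62,104),(-144,-4,12,32)]])-[0,62]
def grip(g,al,h=4):
    # tool frame 2D: t along approach, w across ; al tilt of approach toward +x from -z
    P=np.vstack([rectpts(-9.5,9.5,-47,19,6),rectpts(-37.5,37.5,-180,-47,8),rectpts(-60,60,-260,-130,10)])
    d=np.array([np.sin(al),-np.cos(al)]); w=np.array([np.cos(al),np.sin(al)])
    return np.array([-g,22+h-62])+P[:,:1]*w+P[:,1:]*d
OB=[(0,10,34,80),(-4,0,46,83),(0,10,-82,0),(0,10,-155,-115),(-45,0,-170,-155)]
def clear(P):
    m=1e9
    for x0,x1,z0,z1 in OB:
        dx=np.maximum(x0-P[:,0],P[:,0]-x1); dz=np.maximum(z0-P[:,1],P[:,1]-z1)
        d=np.where((dx>0)&(dz>0),np.hypot(dx,dz),np.maximum(dx,dz)); m=min(m,d.min())
    return m
def conf(P,x,z,th):
    # nose up th: bracket z tilts to +x
    c,s=np.cos(th),np.sin(th); return P@np.array([[c,-s],[s,c]])+[x,z]   # x'=c x + s z ; z'=-s x + c z
if __name__=='__main__':
    g=100;al=np.radians(float(sys.argv[1])) ; 
    A=np.vstack([BR]); G=grip(g,al)
    xs=np.arange(-120,16,2.);zs=np.arange(-50,41,2.);ts=np.radians(np.arange(0,91,4))
    C=np.array([[[min(clear(conf(A,x,z,t)),clear(conf(G,x,z,t))-8) for t in ts] for z in zs] for x in xs])
    np.save('C.npy',C)
    # widest path from start (any x=-120 free) to goal near seat
    i0=(int(np.argmin(abs(xs+4))),int(np.argmin(abs(zs-2))),0)
    print('goal clear',C[i0])
    best={i0:C[i0]};par={i0:None};h=[(-C[i0],0,i0)];done=set()
    # maximize min; then sum costs
    import itertools
    thr=None
    for T in (6,5,4.5,4,3.5,3,2.5,2,1.5,1.):
        # free start within goal region is narrow: allow clearance lower near goal
        F=C>=T
        gx=np.where((np.abs(xs[:,None,None])<9)&(np.abs(zs[None,:,None])<9)&(ts[None,None,:]<.1),C>=0.3,F)
        dist={i0:0};par={i0:None};h=[(0,i0)];end=None
        while h:
            d,n=heapq.heappop(h)
            if d>dist[n]:continue
            if n[0]==0: end=n;break
            for dl in itertools.product((-1,0,1),repeat=3):
                m=tuple(np.add(n,dl))
                if dl==(0,0,0) or min(m)<0 or m[0]>=len(xs) or m[1]>=len(zs) or m[2]>=len(ts) or not gx[m]: continue
                nd=d+np.hypot(np.hypot(dl[0],dl[1])*2,dl[2]*4)*(1+2*np.exp(-C[m]/3))
                if nd<dist.get(m,1e9): dist[m]=nd;par[m]=n;heapq.heappush(h,(nd,m))
        if end:
            print('T',T); n=end
            while n: print(xs[n[0]],zs[n[1]],round(np.degrees(ts[n[2]])),round(C[n],1)); n=par[n]
            break
E
python3 plan.py 50
```

```text
goal clear 1.0
T 4.5
-120.0 6.0 44 76.7
-118.0 6.0 44 74.8
-116.0 6.0 44 72.9
-114.0 6.0 44 71.0
-112.0 6.0 44 69.1
-110.0 6.0 44 67.2
-108.0 6.0 44 65.3
-106.0 6.0 44 63.5
-104.0 6.0 44 61.6
-102.0 6.0 44 59.8
-100.0 6.0 44 57.9
-98.0 6.0 44 56.1
-96.0 6.0 44 54.3
-94.0 6.0 44 52.3
-92.0 6.0 44 50.4
-90.0 6.0 44 48.4
-88.0 6.0 44 46.5
-86.0 6.0 44 44.5
-84.0 6.0 44 42.6
-82.0 6.0 44 40.7
-80.0 6.0 44 38.7
-78.0 6.0 44 36.8
-76.0 6.0 44 34.9
-74.0 6.0 44 33.0
-72.0 6.0 44 31.2
-70.0 6.0 44 29.3
-68.0 6.0 44 27.5
-66.0 6.0 44 25.6
-64.0 6.0 44 23.8
-62.0 6.0 44 22.1
-60.0 6.0 44 20.4
-58.0 6.0 44 18.7
-56.0 6.0 44 17.1
-54.0 6.0 44 15.7
-52.0 6.0 44 14.3
-50.0 6.0 44 12.9
-48.0 6.0 44 11.5
-46.0 6.0 44 10.2
-44.0 6.0 44 9.1
-42.0 6.0 44 8.5
-40.0 6.0 44 8.2
-38.0 6.0 44 8.2
-36.0 6.0 44 8.2
-34.0 6.0 44 8.2
-32.0 6.0 44 8.2
-30.0 6.0 44 6.8
-28.0 8.0 44 6.5
-26.0 10.0 44 5.8
-24.0 12.0 44 5.9
-22.0 14.0 44 5.9
-20.0 14.0 44 5.1
-18.0 16.0 40 5.1
-16.0 16.0 36 4.5
-14.0 16.0 36 4.8
-12.0 16.0 32 5.9
-10.0 16.0 28 5.8
-8.0 14.0 24 6.3
-6.0 14.0 20 6.8
-4.0 12.0 16 7.2
-4.0 10.0 12 6.1
-4.0 8.0 8 4.8
-4.0 6.0 4 3.1
-4.0 4.0 4 3.1
-4.0 2.0 0 1.0
```

```bash
for g in 80 90; do sed "s/g=100;/g=$g;/" plan.py > p2.py; for a in 25 35 42 50; do echo g$g a$a; python3 p2.py $a | grep -E "^T|goal"; done; done
python3 - <<'E'
from fit import *
br=[b for b in br if not(b[0] is S and b[2][0]==-144)]
for L,p in((pan,[570,200,1.76]),(br,[531,-130,1.27])):
    L=[(c,(u-.4,v-.4),q) for c,(u,v),q in L]
    fit(L,p); fit([l for l in L if l[0] is S],p); fit([l for l in L if l[0] is T],p)
E
```

```text
g80 a25
goal clear 1.0
T 4.5
g80 a35
goal clear 1.0
T 4.5
g80 a42
goal clear 1.0
T 4.5
g80 a50
goal clear 1.0
T 4.5
g90 a25
goal clear 1.0
T 4.5
g90 a35
goal clear 1.0
T 4.5
g90 a42
goal clear 1.0
T 4.5
g90 a50
goal clear 1.0
T 4.5
[576.159 201.448   1.764]
[[-1.3, 0.5], [0.2, 0.2], [-0.2, 0.1], [-0.1, 0.5], [0.0, -0.1], [-0.7, 0.9], [-0.3, 1.4], [0.1, 0.2], [-0.0, 1.3], [-0.2, 1.2], [-0.2, -2.3], [-1.4, -1.9], [-2.3, -1.4], [-0.1, -0.1]]
[577.77  204.36    1.768]
[[-0.9, -0.0], [0.3, -0.4], [0.2, -0.4], [-0.1, -0.2], [0.4, -0.7], [-0.3, 0.4], [-0.2, 0.7], [0.1, -0.5], [0.4, 0.7], [-0.2, 0.6]]
[570.697 196.568   1.784]
[[0.3, -0.3], [-1.0, -0.4], [-0.0, -0.2], [0.5, 1.4]]
[ 530.631 -129.384    1.27 ]
[[0.0, 0.3], [-0.3, 0.6], [-0.1, -0.1], [-0.4, 0.3], [-0.2, 0.8], [-0.6, 1.1], [0.3, 0.5], [-0.5, 0.7], [-0.4, -0.3], [-1.0, -1.9], [-0.4, -0.9], [-1.2, -1.3]]
[ 531.823 -127.709    1.292]
[[0.1, -0.1], [-0.2, -0.0], [0.2, -0.4], [-0.1, -0.4], [0.1, 0.4], [-0.3, 0.5], [0.6, 0.0], [-0.3, 0.1]]
[ 526.242 -131.491    1.294]
[[0.6, 0.0], [-0.4, -0.6], [0.1, 0.4], [-0.3, 0.1]]
```

```bash
cat > mv.py <<'E'
from h import *
from scipy.spatial.transform import Rotation as Ro, Slerp
B0=(530.5,-129.2,1.28); AL=np.radians(40); G=85; H=26
def bframe(yaw,th=0,roll=0):
    # bracket rotation: yaw, nose up th (rot about y by +th : z -> +x)
    return Ro.from_euler('z',yaw)*Ro.from_euler('y',th)
TB=Ro.from_matrix(np.array([[np.cos(AL),0,np.sin(AL)],[0,-1,0],[np.sin(AL),0,-np.cos(AL)]]))  # tool in bracket
TCPB=np.array([-G,0,H])-3*TB.as_matrix()[:,2]
def tool_from_bracket(org,Rb): 
    return np.array(org)+Rb.apply(TCPB), Rb*TB
def cur():
    o=get_obs(); return np.array(o['tool_pos']),Ro.from_euler('xyz',o['tcp_rot']),o
def rows(p,R,n,frm=None):
    p0,R0=frm if frm else cur()[:2]
    rv=(R0.inv()*R).as_rotvec(); X=[];D=[]; pc=p0;Rc=R0
    for i in range(1,n+1):
        Rt=R0*Ro.from_rotvec(rv*i/n); pt=p0+(p-p0)*i/n
        x=np.round(Rc.inv().apply(pt-pc)/60,2); d=np.round(np.degrees((Rc.inv()*Rt).as_rotvec())/8,2)
        X.append(x.tolist());D.append(d.tolist()); pc=pc+Rc.apply(x*60); Rc=Rc*Ro.from_rotvec(np.radians(d*8))
    print('dist',np.linalg.norm(p-p0).round(1),'ang',np.degrees(np.linalg.norm(rv)).round(1))
    for i in range(0,n,8): print('xyz',X[i:i+8],'\ndr',D[i:i+8])
    if max(np.abs(X).max(),np.abs(D).max())>1: print('TOO BIG')
    return pc,Rc
E
python3 - <<'E'
from mv import *
p,R=tool_from_bracket((B0[0],B0[1],0),bframe(B0[2]))
pre=p-R.apply([0,0,110]); print(p,pre,R.as_euler('xyz'))
rows(pre,R,14)
E
```

```text
[ 505.57631623 -212.4787503    28.29813333] [ 485.30364796 -280.21683004  112.56302207] [ 3.14159265 -0.6981317   1.28      ]
dist 448.0 ang 70.7
xyz [[0.48, -0.16, 0.16], [0.49, -0.13, 0.19], [0.48, -0.08, 0.21], [0.47, -0.05, 0.24], [0.47, -0.0, 0.25], [0.46, 0.04, 0.28], [0.43, 0.07, 0.3], [0.42, 0.11, 0.31]] 
dr [[0.18, 0.32, -0.51], [0.19, 0.33, -0.51], [0.18, 0.32, -0.51], [0.19, 0.32, -0.51], [0.18, 0.33, -0.51], [0.19, 0.32, -0.51], [0.18, 0.33, -0.5], [0.19, 0.32, -0.51]]
xyz [[0.39, 0.15, 0.33], [0.37, 0.19, 0.34], [0.34, 0.22, 0.35], [0.3, 0.25, 0.36], [0.27, 0.28, 0.37], [0.23, 0.3, 0.37]] 
dr [[0.18, 0.32, -0.51], [0.19, 0.33, -0.51], [0.18, 0.32, -0.51], [0.19, 0.32, -0.51], [0.18, 0.33, -0.51], [0.19, 0.32, -0.51]]
```

Call:
carry_out:
  xyz:
    - [0.48,-0.16,0.0]
    - [0.49,-0.13,0.1]
    - [0.48,-0.08,0.21]
    - [0.47,-0.05,0.24]
    - [0.47,0.0,0.25]
    - [0.46,0.04,0.28]
    - [0.43,0.07,0.3]
    - [0.42,0.11,0.31]
  dr:
    - [0.18,0.32,-0.51]
    - [0.19,0.33,-0.51]
    - [0.18,0.32,-0.51]
    - [0.19,0.32,-0.51]
    - [0.18,0.33,-0.51]
    - [0.19,0.32,-0.51]
    - [0.18,0.33,-0.5]
    - [0.19,0.32,-0.51]
  gripper: 1

```text
time: 1.15
tool_pos: [331.4, -378.4, 185.6]
tcp_rot: [-3.042, -0.401, 0.799]
contact_force: [-0.0, 0.0, -0.2]
grip_width: 91.8
```

```bash
python3 - <<'E'
from mv import *
p,R=tool_from_bracket((B0[0],B0[1],0),bframe(B0[2]))
pre=p-R.apply([0,0,110]); print(cur()[2]['joint_positions'])
rows(pre,R,8)
E
```

```text
[-1.1943093   0.47640827  1.57238473  0.32519749  1.3702058  -0.55321457]
dist 196.6 ang 30.2
xyz [[0.28, 0.12, 0.27], [0.27, 0.13, 0.29], [0.25, 0.15, 0.28], [0.22, 0.18, 0.29], [0.21, 0.19, 0.3], [0.19, 0.2, 0.3], [0.17, 0.22, 0.3], [0.15, 0.24, 0.3]] 
dr [[0.14, 0.24, -0.38], [0.14, 0.24, -0.38], [0.13, 0.25, -0.38], [0.14, 0.24, -0.38], [0.14, 0.24, -0.38], [0.14, 0.24, -0.38], [0.14, 0.24, -0.38], [0.13, 0.24, -0.38]]
```

Call:
carry_out:
  xyz:
    - [0.39,0.15,0.33]
    - [0.37,0.19,0.34]
    - [0.34,0.22,0.35]
    - [0.3,0.25,0.36]
    - [0.27,0.28,0.37]
    - [0.23,0.3,0.37]
    - [0,0,0]
    - [0,0,0]
  dr:
    - [0.18,0.32,-0.51]
    - [0.19,0.33,-0.51]
    - [0.18,0.32,-0.51]
    - [0.19,0.32,-0.51]
    - [0.18,0.33,-0.51]
    - [0.19,0.32,-0.51]
    - [0,0,0]
    - [0,0,0]

```text
time: 2.15
tool_pos: [484.7, -280.7, 127.6]
tcp_rot: [-3.141, -0.696, 1.279]
contact_force: [0.8, -0.5, -0.8]
grip_width: 91.9
```

```bash
python3 - <<'E'
from mv import *
c=snap('wrist','w1'); snap('side','s1'); print(cur()[2]['joint_positions'])
p,R=tool_from_bracket((B0[0],B0[1],0),bframe(B0[2]))
print(c['pose']); 
for q in [(-144,0,32),(-4,0,32),(-4,25,66),(-4,-25,66)]: 
    from fit import M; print(q,proj(c,M(B0,q)))
rows(p-R.apply([0,0,110]),R,4)
E
```

```text
[-0.94367274  0.72337308  1.42753923  0.53780767  1.4751567  -0.83974297]
[[ 9.57789006e-01  2.66195525e-01 -1.08536452e-01  4.77376654e+02]
 [-2.87471001e-01  8.85844309e-01 -3.64198139e-01 -3.03756377e+02]
 [-8.01516508e-04  3.80026056e-01  9.24975434e-01  2.83206771e+02]
 [ 0.00000000e+00  0.00000000e+00  0.00000000e+00  1.00000000e+00]]
(-144, 0, 32) [317.03701251 336.67326178]
(-4, 0, 32) [316.62815174 159.89799128]
(-4, 25, 66) [282.05591413 131.90875412]
(-4, -25, 66) [351.39078106 131.82762656]
dist 15.6 ang 0.1
xyz [[-0.04, 0.0, 0.05], [-0.04, 0.0, 0.06], [-0.03, 0.01, 0.05], [-0.04, -0.0, 0.05]] 
dr [[0.0, 0.0, -0.0], [0.0, 0.01, -0.0], [0.01, 0.0, -0.0], [-0.0, 0.0, -0.0]]
```

View pics/w1.png

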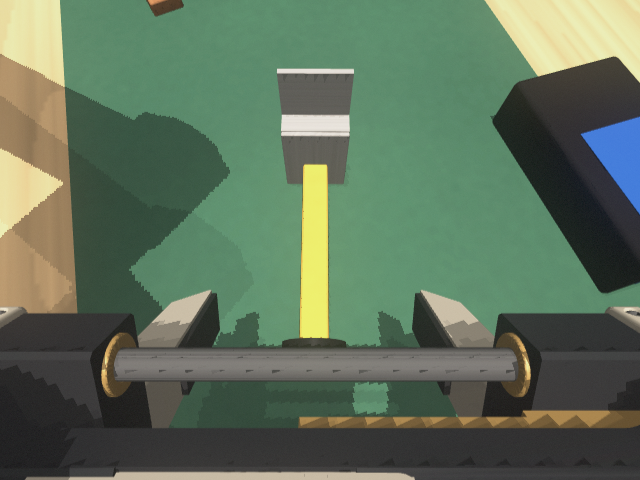

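View pics/s1.png

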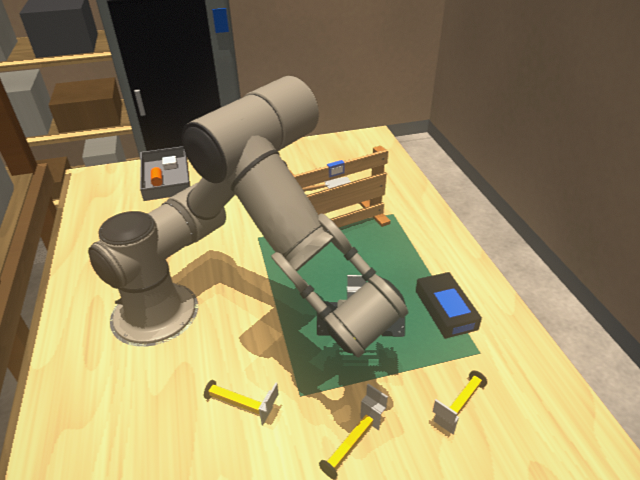

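```bash
python3 - <<'E'
from fit import *
W=load('w1')
L=[(W,(281,135),(-4,25,66)),(W,(349,135),(-4,-25,66)),(W,(277,73),(15,25,104)),(W,(353.5,73),(15,-25,104)),(W,(288,184),(-4,25,0)),(W,(344,184),(-4,-25,0)),(W,(303.5,165),(-4,10,32)),(W,(327,165),(-4,-10,32))]
b=fit(L,[530,-129,1.28])
E
```

```text
[ 528.648 -132.049    1.279]
[[-0.4, 0.6], [1.2, 0.5], [-0.6, -0.1], [0.7, -0.2], [-0.9, 0.6], [-0.2, 0.6], [-0.5, -1.7], [0.9, -1.7]]
```

```bash
sed -i 's/^B0=.*; AL/B0=(529.0,-131.5,1.279); AL/' mv.py; python3 - <<'E'
from mv import *
p,R=tool_from_bracket((B0[0],B0[1],0),bframe(B0[2])); print(p)
rows(p,R,5)
E
```

```text
[ 503.99304995 -214.75378498   28.29813333]
dist 121.5 ang 0.1
xyz [[-0.04, -0.0, 0.4], [-0.03, -0.0, 0.41], [-0.04, -0.01, 0.4], [-0.04, 0.0, 0.4], [-0.03, 0.0, 0.41]] 
dr [[0.0, 0.0, 0.0], [0.0, 0.01, 0.0], [0.0, -0.0, 0.0], [0.0, 0.0, 0.0], [0.0, 0.0, 0.0]]
```

Call:
carry_out:
  xyz:
    - [-0.06,0,0.4]
    - [-0.06,0,0.4]
    - [-0.04,0,0.4]
    - [-0.02,0,0.4]
    - [0,0,0.4]
    - [0,0,0]
    - [0,0,0]
  dr:
    - [0,0,0]
    - [0,0,0]
    - [0,0,0]
    - [0,0,0]
    - [0,0,0]
    - [0,0,0]
    - [0,0,0]

```text
time: 3.12
tool_pos: [504.9, -215.9, 29.7]
tcp_rot: [3.139, -0.696, 1.281]
contact_force: [-0.6, -0.9, -0.2]
grip_width: 92.0
```

```bash
python3 - <<'E'
from mv import *
p,R=tool_from_bracket((B0[0],B0[1],0),bframe(B0[2])); print(p)
rows(p,R,1); snap('wrist','w2'); snap('side','s2')
E
```

```text
[ 503.99304995 -214.75378498   28.29813333]
dist 2.0 ang 0.2
xyz [[-0.0, -0.02, 0.03]] 
dr [[0.01, 0.02, 0.01]]
```

View pics/w2.png

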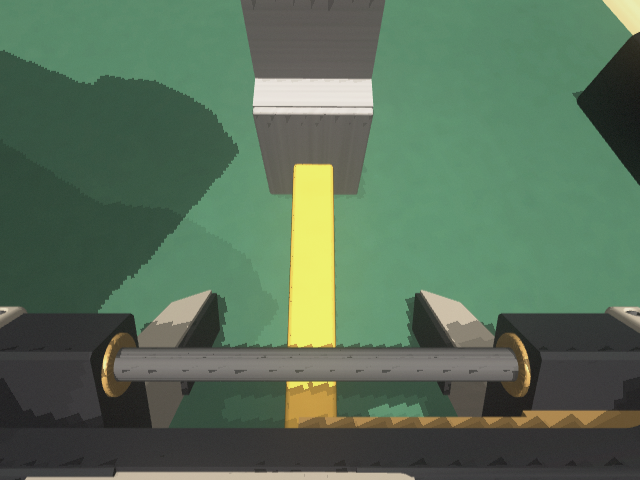

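Call:
carry_out:
  xyz:
    - [0,-0.02,0.02]
    - [0,0,0]
    - [0,0,0]
    - [0,0,0]
    - [0,0,0]
    - [0,0,0]
    - [0,0,0]
    - [0,0,0]
  dr:
    - [0,0,0]
    - [0,0,0]
    - [0,0,0]
    - [0,0,0]
    - [0,0,0]
    - [0,0,0]
    - [0,0,0]
    - [0,0,0]
  gripper: -1

```text
time: 4.22
tool_pos: [503.8, -213.6, 27.9]
tcp_rot: [3.141, -0.697, 1.281]
contact_force: [0.4, 0.6, 1.1]
grip_width: 19.7
```

```bash
cat >> mv.py <<'E'
PAN=np.array([576.5,202.0,1.766]); TAGY=5.5
def seatpose(x,z,thdeg,y=0,dyaw=0):
    """tool pose for seat at (x,y,z) rel. target, nose up thdeg"""
    Rp=Ro.from_euler('z',PAN[2]); t=np.array([PAN[0],PAN[1],170])+Rp.apply([x,TAGY+y,z])+Rp.apply([0,0,0])
    Rb=bframe(PAN[2]+dyaw,np.radians(thdeg)); org=t-Rb.apply([0,0,62])
    return tool_from_bracket(org,Rb)
E
python3 - <<'E'
from mv import *
c=snap('wrist','w3'); p,R,o=cur()
p1,R1=seatpose(-120,6,44); print(p1)
# waypoint: lift 110 straight with a third of rotation
q=rows(p+np.array([0,0,100]),R,3)
q=rows(p1,R1,13,q)
E
```

```text
[611.05033291  -1.09791132 212.14242083]
dist 100.0 ang 0.0
xyz [[0.36, 0.0, -0.43], [0.35, 0.0, -0.42], [0.36, 0.0, -0.43]] 
dr [[0.0, 0.0, 0.0], [0.0, 0.0, 0.0], [0.0, 0.0, 0.0]]
dist 252.5 ang 51.6
xyz [[0.3, 0.05, 0.11], [0.3, 0.07, 0.09], [0.31, 0.08, 0.08], [0.3, 0.09, 0.05], [0.31, 0.1, 0.04], [0.3, 0.11, 0.01], [0.3, 0.13, 0.0], [0.3, 0.13, -0.02]] 
dr [[0.08, -0.41, -0.26], [0.09, -0.42, -0.26], [0.08, -0.41, -0.26], [0.09, -0.42, -0.26], [0.08, -0.41, -0.26], [0.09, -0.41, -0.26], [0.08, -0.42, -0.26], [0.09, -0.41, -0.27]]
xyz [[0.28, 0.15, -0.04], [0.28, 0.15, -0.05], [0.27, 0.16, -0.08], [0.26, 0.18, -0.09], [0.24, 0.18, -0.11]] 
dr [[0.08, -0.41, -0.26], [0.09, -0.42, -0.26], [0.08, -0.41, -0.26], [0.09, -0.42, -0.26], [0.08, -0.41, -0.26]]
```

View pics/w3.png

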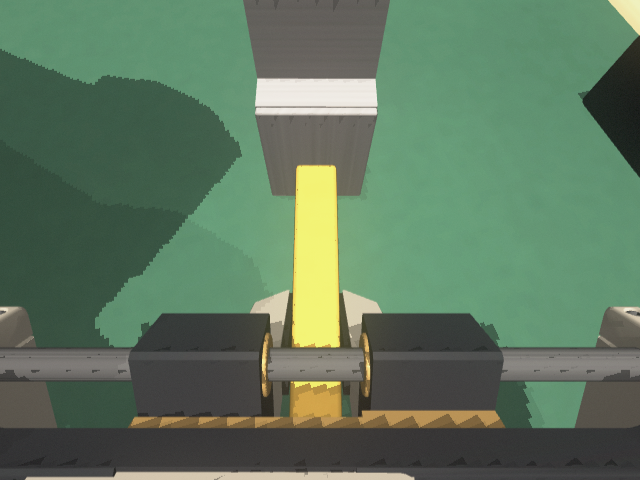

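Call:
carry_out:
  xyz:
    - [0.18,0,-0.22]
    - [0.27,0,-0.32]
    - [0.36,0,-0.42]
    - [0.27,0,-0.32]
    - [0.3,0.05,0.11]
    - [0.3,0.07,0.09]
    - [0.3,0.08,0.08]
    - [0.3,0.09,0.05]
  dr:
    - [0,0,0]
    - [0,0,0]
    - [0,0,0]
    - [0,0,0]
    - [0.08,-0.41,-0.26]
    - [0.09,-0.42,-0.26]
    - [0.08,-0.41,-0.26]
    - [0.09,-0.42,-0.26]

```text
time: 5.28
tool_pos: [536.9, -148.0, 155.0]
tcp_rot: [3.096, -0.459, 1.449]
contact_force: [-0.3, -0.8, -3.0]
grip_width: 20.1
```

Call:
carry_out:
  xyz:
    - [0.31,0.1,0.04]
    - [0.3,0.11,0.01]
    - [0.3,0.13,0]
    - [0.3,0.13,-0.02]
    - [0.28,0.15,-0.04]
    - [0.28,0.15,-0.05]
    - [0.27,0.16,-0.08]
    - [0.26,0.18,-0.09]
  dr:
    - [0.08,-0.41,-0.26]
    - [0.09,-0.41,-0.26]
    - [0.08,-0.42,-0.26]
    - [0.09,-0.41,-0.26]
    - [0.08,-0.41,-0.26]
    - [0.09,-0.42,-0.26]
    - [0.08,-0.41,-0.26]
    - [0.09,-0.42,-0.26]

```text
time: 6.28
tool_pos: [602.8, -16.8, 206.9]
tcp_rot: [3.13, 0.014, 1.729]
contact_force: [0.6, -0.6, -2.3]
grip_width: 19.5
```

Call:
carry_out:
  xyz:
    - [0.24,0.18,-0.11]
    - [0,0,0]
    - [0,0,0]
    - [0,0,0]
  dr:
    - [0.08,-0.41,-0.26]
    - [0,0,0]
    - [0,0,0]
    - [0,0,0]

```text
time: 6.78
tool_pos: [610.9, -2.5, 212.2]
tcp_rot: [-3.141, 0.069, 1.763]
contact_force: [-0.4, -0.2, -2.2]
grip_width: 19.8
```

```bash
python3 - <<'E'
from mv import *
snap('wrist','w4'); snap('side','s4');p,R,o=cur(); print(o['joint_positions'],o['contact_force'])
p1,R1=seatpose(-120,6,44); print(p1)
rows(p1,R1,1)
E
```

```text
[-0.09680414  0.52283156  1.34040806 -0.06990971  1.259981   -0.26840921] [ 0.4747602   0.09458085 -1.80954386]
[611.05033291  -1.09791132 212.14242083]
dist 1.3 ang 0.2
xyz [[0.02, 0.0, -0.0]] 
dr [[-0.01, -0.0, -0.02]]
```

View pics/w4.png

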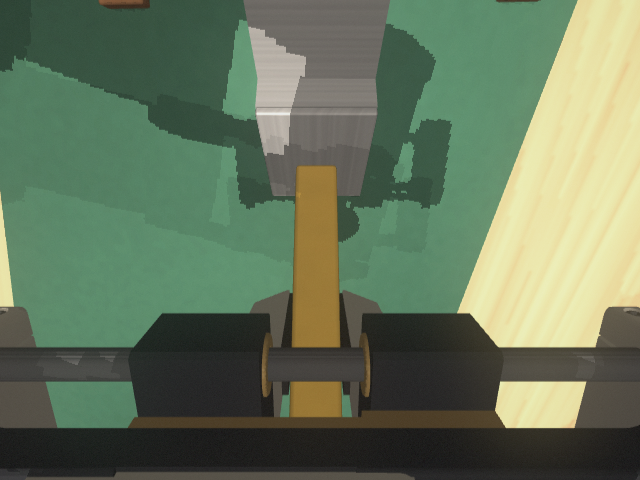

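View pics/s4.png

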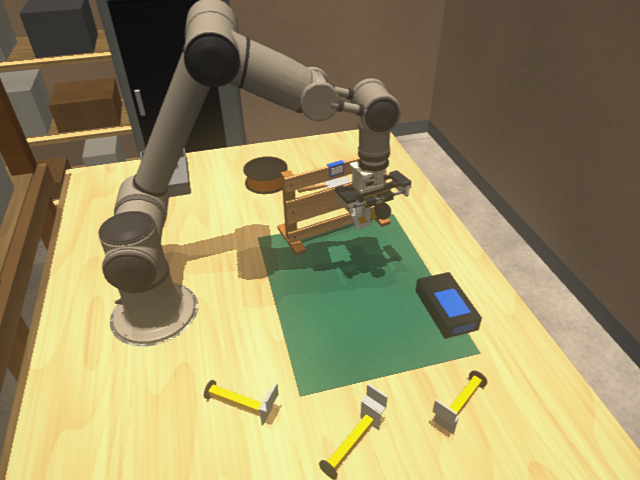

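```bash
python3 - <<'E'
from fit import *
W=load('w3')
L=[(W,(256,114.5),(-4,25,66)),(W,(377,114.5),(-4,-25,66)),(W,(255.5,79),(15,25,66)),(W,(377.5,79),(15,-25,66)),(W,(272,195),(-4,25,0)),(W,(361.5,195),(-4,-25,0)),(W,(296.5,166),(-4,10,32)),(W,(336.5,166),(-4,-10,32))]
b=fit(L,[530,-129,1.28])
from mv import *
p=np.array([503.8,-213.6,27.9]); Rt=Ro.from_euler('xyz',[3.141,-.697,1.281]); Rb=bframe(b[2])
print('tcp in bracket',Rb.inv().apply(p-np.array([b[0],b[1],0])),TCPB, 'rot err',((Rb*TB).inv()*Rt).as_rotvec())
p1,R1=seatpose(-160,10,4); rows(p1,R1,7)
E
```

```text
[ 528.234 -132.334    1.281]
[[-1.8, 0.2], [2.6, 0.1], [1.5, -0.2], [-0.9, -0.3], [0.0, 2.7], [-0.6, 2.6], [-0.6, -1.5], [0.8, -1.6]]
tcp in bracket [-84.85992311   0.15334407  27.9       ] [-86.92836283   0.          28.29813333] rot err [-0.00029358 -0.00113159 -0.00035716]
dist 72.9 ang 40.0
xyz [[-0.09, 0.0, 0.15], [-0.1, 0.0, 0.14], [-0.12, 0.0, 0.13], [-0.13, 0.0, 0.11], [-0.14, 0.0, 0.1], [-0.15, 0.0, 0.09], [-0.16, 0.0, 0.07]] 
dr [[0.0, 0.71, -0.0], [0.0, 0.72, -0.01], [0.0, 0.71, 0.0], [0.0, 0.71, -0.0], [0.0, 0.72, -0.01], [0.0, 0.71, 0.0], [0.0, 0.72, -0.0]]
```

Call:
carry_out:
  xyz:
    - [-0.09,0,0.15]
    - [-0.1,0,0.14]
    - [-0.12,0,0.13]
    - [-0.13,0,0.11]
    - [-0.14,0,0.1]
    - [-0.15,0,0.09]
    - [-0.16,0,0.07]
    - [0,0,0]
  dr:
    - [0,0.71,0]
    - [0,0.72,-0.01]
    - [0,0.71,0]
    - [0,0.71,0]
    - [0,0.72,-0.01]
    - [0,0.71,0]
    - [0,0.72,0]
    - [0,0,0]

```text
time: 7.88
tool_pos: [619.1, -45.1, 150.5]
tcp_rot: [-3.138, -0.629, 1.762]
contact_force: [0.1, 0.6, -2.2]
grip_width: 19.7
```

Call:
carry_out:
  xyz:
    - [0,0,0]
    - [0,0,0]
  dr:
    - [0,0,0]
    - [0,0,0]

```text
time: 8.12
tool_pos: [619.9, -42.0, 153.9]
tcp_rot: [3.139, -0.626, 1.77]
contact_force: [0.2, 0.3, -3.5]
grip_width: 19.6
```

```bash
sed -i 's/^TCPB=.*/TCPB=np.array([-85,0,27.9])/' mv.py; python3 - <<'E'
from mv import *
snap('wrist','w5'); snap('side','s5');p,R,o=cur(); print(p,o['joint_positions'],o['contact_force'])
E
```

```text
[619.79271515 -42.0165565  153.71075177] [-0.42564136  0.77050552  1.20630674  0.49731483  1.56465794 -0.73016042] [ 1.2476981  -0.27174361 -2.71562562]
```

View pics/w5.png

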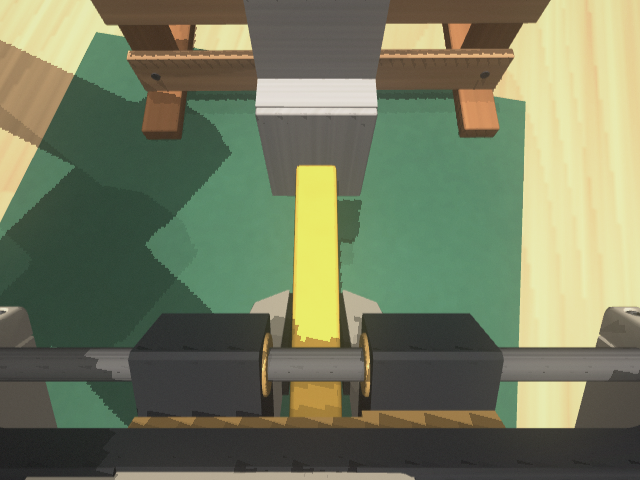

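View pics/s5.png

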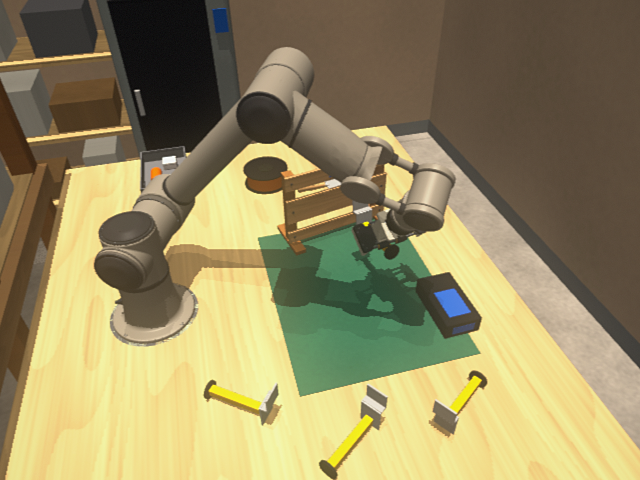

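```bash
python3 - <<'E'
from h import *
i=load('w5')['image']
a=cv2.resize(i[0:150,90:260],None,fx=4.6,fy=4,interpolation=cv2.INTER_CUBIC)
a=cv2.resize(i[0:150,80:240],None,fx=4,fy=4,interpolation=cv2.INTER_CUBIC);b=cv2.resize(i[0:150,400:560],None,fx=4,fy=4,interpolation=cv2.INTER_CUBIC)
cv2.imwrite('pics/w5a.png',a);cv2.imwrite('pics/w5b.png',b)
E
```

```text
(no output)
```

View pics/w5a.png

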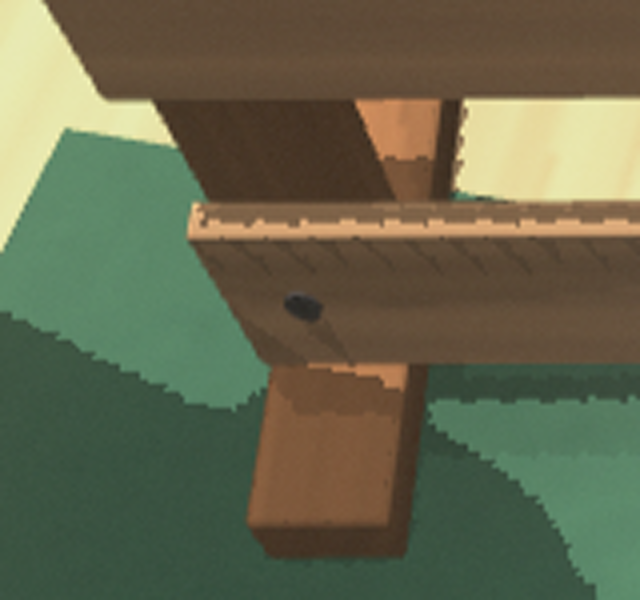

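View pics/w5b.png

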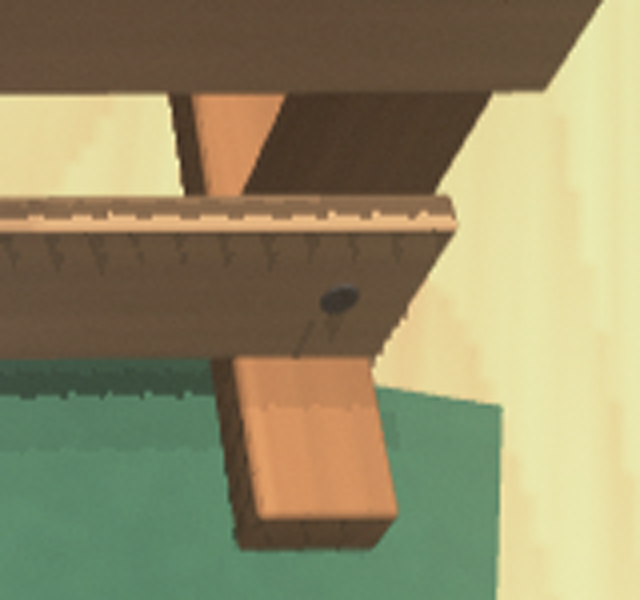

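```bash
python3 - <<'E'
from fit import *
W=load('w5')
l=lambda u,v:(80+u/4-.37,v/4-.37); r=lambda u,v:(400+u/4-.37,v/4-.37)
L=[(W,l(105,100),(0,170,88)),(W,l(190,240),(0,170,55)),(W,l(268,362),(0,170,15)),(W,l(248,525),(-45,169,15)),(W,l(390,527),(-45,135,15)),(W,l(268,557),(-45,169,0)),(W,l(405,556),(-45,135,0)),
(W,r(545,92),(0,-170,88)),(W,r(457,230),(0,-170,55)),(W,r(375,355),(0,-170,15)),(W,r(260,518),(-45,-135,15)),(W,r(397,516),(-45,-169,15)),(W,r(240,550),(-45,-135,0)),(W,r(375,548),(-45,-169,0))]
fit(L,[576,202,1.766])
import copy
f=lambda p:np.concatenate([proj(c,Ro.from_euler('zyx',p[3:]).apply(q)+p[:3])-uv for c,uv,q in L])
from scipy.spatial.transform import Rotation as Ro
s=least_squares(f,[576,202,0,1.766,0,0],x_scale=[10,10,10,.1,.1,.1],loss='soft_l1'); print(s.x.round(3)); print(f(s.x).reshape(-1,2).round(1).tolist())
# bracket in same camera full 6dof vs tool pred
from mv import *
p,R,o=cur(); Rb=R*TB.inv(); org=p-Rb.apply(TCPB); print('pred br',org,Rb.as_euler('zyx'))
LB=[(W,(256,114.5),(-4,25,66)),(W,(377,114.5),(-4,-25,66)),(W,(255.5,79),(15,25,66)),(W,(377.5,79),(15,-25,66)),(W,(272,195),(-4,25,0)),(W,(361.5,195),(-4,-25,0)),(W,(296.5,166),(-4,10,32)),(W,(336.5,166),(-4,-10,32))]
f=lambda p:np.concatenate([proj(c,Ro.from_euler('zyx',p[3:]).apply(q)+p[:3])-uv for c,uv,q in LB])
x0=list(org)+list(Rb.as_euler('zyx')); print(f(x0).reshape(-1,2).round(1).tolist())
s=least_squares(f,x0,x_scale=[10,10,10,.1,.1,.1]); print(s.x.round(3)); print(f(s.x).reshape(-1,2).round(1).tolist())
E
```

```text
[576.066 199.424   1.776]
[[-1.4, -0.2], [-2.2, -1.7], [-1.8, 0.6], [-2.3, -0.7], [-1.2, -1.4], [-0.3, 0.8], [0.5, 0.8], [1.5, -0.3], [2.0, -1.3], [1.4, 0.3], [0.5, -0.9], [2.6, -0.6], [-0.4, 0.6], [0.7, 0.9]]
[ 5.75893e+02  2.01052e+02 -2.00500e+00  1.77800e+00  2.00000e-03
  2.00000e-03]
[[0.4, 0.6], [-0.8, -1.3], [-0.6, 0.7], [-0.9, -0.7], [-0.1, -1.4], [0.9, 0.6], [1.6, 0.7], [-0.2, 0.6], [0.6, -0.8], [0.3, 0.5], [-0.4, -1.0], [1.3, -0.7], [-1.2, 0.4], [-0.4, 0.7]]
pred br [603.56185157  39.1771653  119.83526496] [ 1.76821053 -0.0157176  -0.06946049]
[[-2.4, 0.9], [1.8, 0.8], [0.9, 0.5], [-1.7, 0.4], [-0.4, 3.2], [-1.1, 3.1], [-1.1, -1.0], [0.2, -1.0]]
[ 6.03649e+02  4.07690e+01  1.19256e+02  1.76400e+00 -1.70000e-02
 -5.20000e-02]
[[-1.9, 0.9], [1.8, 0.9], [1.5, 0.1], [-1.4, 0.0], [0.5, 1.1], [-0.6, 1.2], [-0.5, -2.2], [0.6, -2.2]]
```

```bash
sed -i 's/^PAN=.*/PAN=np.array([576.,200.5,1.775]); TAGY=5./' mv.py; cat >> mv.py <<'E'
def go(wps,ns):
    q=None
    for w,n in zip(wps,ns): print('->',w); q=rows(*seatpose(*w),n,q)
def where():
    p,R,o=cur(); Rb=R*TB.inv(); s=p-Rb.apply(TCPB)+Rb.apply([0,0,62]); Rp=Ro.from_euler('z',PAN[2])
    r=Rp.inv().apply(s-np.array([PAN[0],PAN[1],170]))-[0,TAGY,0]; e=(Rp.inv()*Rb).as_euler('ZYX',degrees=True)
    print('seat rel',r.round(1),'yaw,noseup,roll',e.round(2),'F',o['contact_force'].round(1),'t',o['time'],'w',round(o['grip_width'],1))
E
python3 - <<'E'
from mv import *
where(); go([(-100,6,44),(-56,6,44)],[7,1])
E
```

```text
seat rel [-159.1    0.8   11.7] yaw,noseup,roll [-0.36  4.08 -0.1 ] F [ 1.2 -0.3 -2.7] t 8.225 w 19.7
-> (-100, 6, 44)
dist 83.8 ang 39.9
xyz [[0.2, 0.0, -0.02], [0.19, 0.01, -0.05], [0.19, -0.0, -0.06], [0.18, 0.0, -0.08], [0.18, 0.0, -0.1], [0.16, 0.01, -0.11], [0.15, -0.0, -0.13]] 
dr [[0.0, -0.71, -0.01], [0.01, -0.72, -0.0], [0.0, -0.71, -0.01], [0.0, -0.71, -0.0], [0.01, -0.71, -0.01], [0.0, -0.72, -0.0], [0.0, -0.71, -0.01]]
-> (-56, 6, 44)
dist 44.0 ang 0.0
xyz [[0.73, -0.0, -0.06]] 
dr [[0.0, -0.0, -0.0]]
```

Call:
carry_out:
  xyz:
    - [0.2,0,-0.02]
    - [0.19,0.01,-0.05]
    - [0.19,0,-0.06]
    - [0.18,0,-0.08]
    - [0.18,0,-0.1]
    - [0.16,0.01,-0.11]
    - [0.15,0,-0.13]
    - [0.35,0,-0.03]
  dr:
    - [0,-0.71,-0.01]
    - [0.01,-0.72,0]
    - [0,-0.71,-0.01]
    - [0,-0.71,0]
    - [0.01,-0.71,-0.01]
    - [0,-0.72,0]
    - [0,-0.71,-0.01]
    - [0,0,0]

```text
time: 9.22
tool_pos: [604.1, 40.6, 211.0]
tcp_rot: [3.14, 0.068, 1.775]
contact_force: [1.1, 1.3, -2.1]
grip_width: 20.3
```

Call:
carry_out:
  xyz:
    - [0.35,0,-0.03]
    - [0,0,0]
    - [0,0,0]
    - [0,0,0]
  dr:
    - [0,0,0]
    - [0,0,0]
    - [0,0,0]
    - [0,0,0]

```text
time: 9.72
tool_pos: [600.2, 58.1, 209.8]
tcp_rot: [-3.14, 0.068, 1.773]
contact_force: [0.0, 0.1, -2.3]
grip_width: 19.3
```

```bash
python3 - <<'E'
from mv import *
where(); snap('side','s6'); c=snap('wrist','w6')
i=load('s6')['image'][130:250,270:430]; cv2.imwrite('pics/s6c.png',cv2.resize(i,None,fx=4.9,fy=4.9,interpolation=cv2.INTER_CUBIC))
go([(-56,6,44),(-40,6,44),(-32,6,44),(-22,14,44)],[1,1,1,2])
E
```

```text
seat rel [-59.5  -0.    5.4] yaw,noseup,roll [-0.08 43.9   0.09] F [ 0.   0.1 -2.3] t 9.725 w 19.3
-> (-56, 6, 44)
dist 3.5 ang 0.2
xyz [[0.06, 0.0, -0.01]] 
dr [[-0.01, -0.01, -0.02]]
-> (-40, 6, 44)
dist 15.8 ang 0.0
xyz [[0.26, 0.0, -0.02]] 
dr [[0.0, -0.0, 0.0]]
-> (-32, 6, 44)
dist 8.2 ang 0.0
xyz [[0.14, 0.0, -0.01]] 
dr [[0.0, -0.0, 0.0]]
-> (-22, 14, 44)
dist 12.7 ang 0.0
xyz [[0.08, 0.0, -0.07], [0.07, 0.0, -0.08]] 
dr [[0.0, -0.0, 0.0], [0.0, -0.0, 0.0]]
```

View pics/s6c.png

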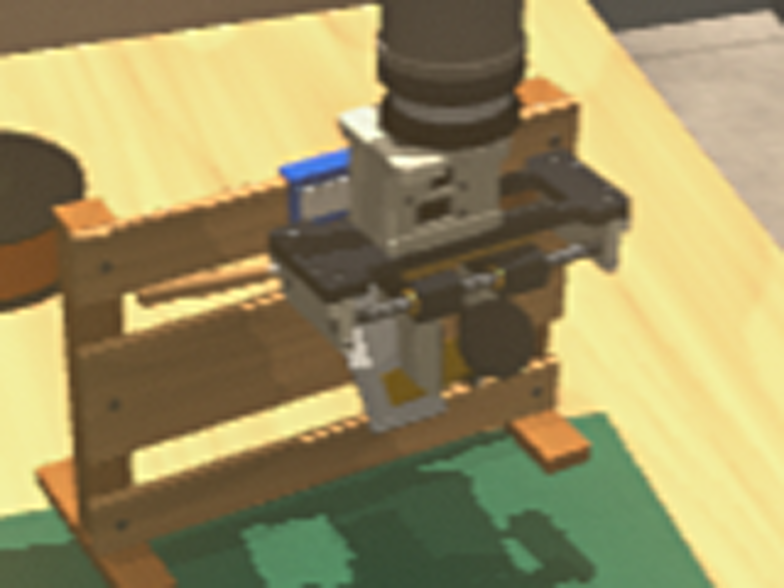

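View pics/w6.png

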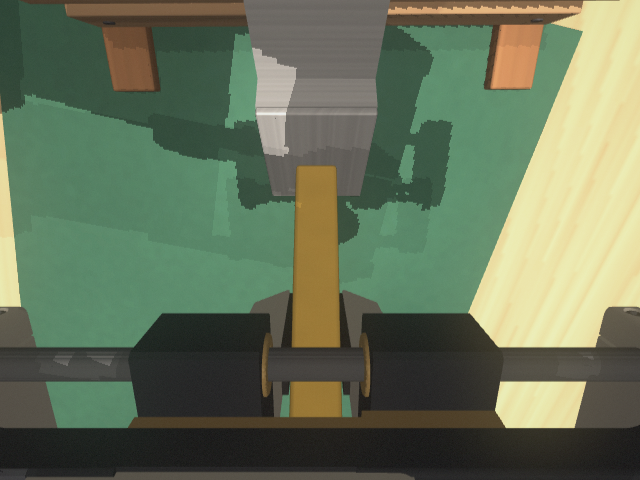

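Call:
carry_out:
  xyz:
    - [0.15,0,-0.01]
    - [0.17,0,-0.02]
    - [0.14,0,-0.01]
    - [0,0,0]
    - [0,0,0]
  dr:
    - [0,0,0]
    - [0,0,0]
    - [0,0,0]
    - [0,0,0]
    - [0,0,0]

```text
time: 10.45
tool_pos: [594.5, 86.2, 210.6]
tcp_rot: [-3.141, 0.068, 1.774]
contact_force: [-0.2, 0.4, -1.9]
grip_width: 19.9
```

```bash
python3 - <<'E'
from mv import *
where(); c=snap('wrist','w7')
go([(-32,6,44),(-22,14,44),(-18,16,40),(-14,16,36)],[1,2,1,1])
E
```

```text
seat rel [-30.8  -0.    6.2] yaw,noseup,roll [-2.000e-02  4.392e+01  5.000e-02] F [-0.2  0.4 -1.9] t 10.45 w 19.9
-> (-32, 6, 44)
dist 0.9 ang 0.1
xyz [[-0.02, 0.0, 0.0]] 
dr [[-0.01, -0.01, -0.01]]
-> (-22, 14, 44)
dist 12.9 ang 0.0
xyz [[0.08, 0.0, -0.07], [0.08, 0.0, -0.07]] 
dr [[0.0, -0.0, 0.0], [0.0, -0.0, 0.0]]
-> (-18, 16, 40)
dist 4.3 ang 4.0
xyz [[0.04, 0.0, 0.06]] 
dr [[0.0, 0.5, 0.0]]
-> (-14, 16, 36)
dist 6.5 ang 4.0
xyz [[0.03, 0.0, 0.1]] 
dr [[0.0, 0.5, 0.0]]
```

View pics/w7.png

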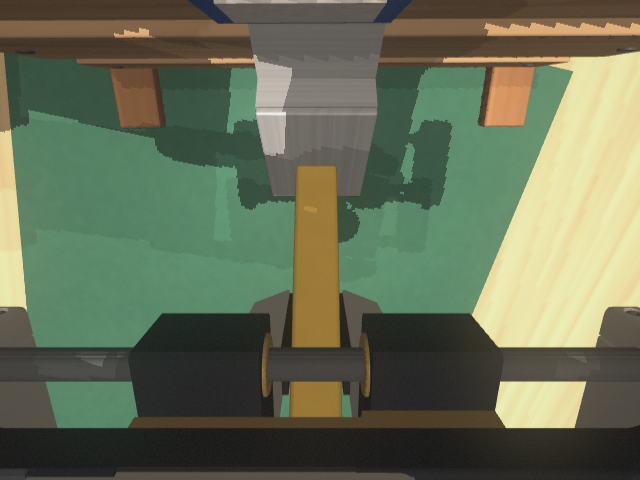

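```bash
python3 - <<'E'
from mv import *
W=load('w7')
Rp=Ro.from_euler('z',PAN[2])
T=lambda q: Rp.apply(q)+[PAN[0],PAN[1],0]
for y in(25,-25): print(proj(W,T((-4,TAGY+y,216))))
# panel x from v=22 
for px in(-8,-4,0,4): print(px,proj(W,T((-4+px,TAGY,216))))
p,R,o=cur(); Rb=R*TB.inv(); org=p-Rb.apply(TCPB)
for q in [(-4,25,66),(-4,25,0),(15,25,66)]: print(proj(W,org+Rb.apply(q)))
i=W['image'][0:80,180:420]; cv2.imwrite('pics/w7c.png',cv2.resize(i,None,fx=3.3,fy=3.3,interpolation=cv2.INTER_CUBIC))
E
```

```text
[229.69392197  24.31922893]
[403.33001342  23.96929112]
-8 [316.49941318  55.21290535]
-4 [316.49092001  39.88774618]
0 [316.48219504  24.14432003]
4 [316.47322864   7.96526642]
[254.00752704 118.21762291]
[271.91762241 200.11912461]
[256.85741333  82.29301234]
```

View pics/w7c.png

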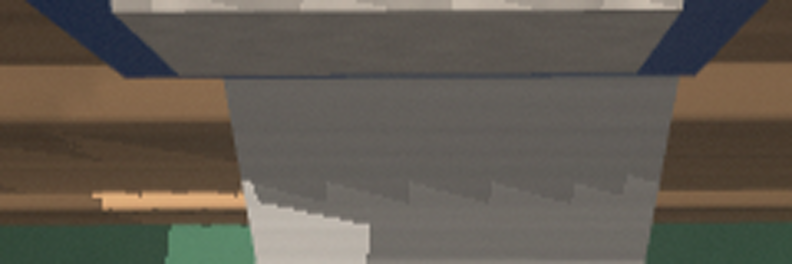

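```bash
sed -i 's/TAGY=5\./TAGY=8.5/' mv.py; python3 - <<'E'
from mv import *
where()
go([(-27,10,44),(-23,14,44),(-19,15.5,40.5),(-16,16,37)],[1,1,1,1])
E
```

```text
seat rel [-31.   -3.5   6.2] yaw,noseup,roll [-3.000e-02  4.392e+01  6.000e-02] F [ 0.4  0.9 -2.1] t 10.5 w 20.0
-> (-27, 10, 44)
dist 6.6 ang 0.1
xyz [[0.06, -0.06, -0.07]] 
dr [[-0.01, -0.01, -0.01]]
-> (-23, 14, 44)
dist 5.8 ang 0.0
xyz [[0.06, 0.0, -0.07]] 
dr [[0.0, -0.0, 0.0]]
-> (-19, 15.5, 40.5)
dist 4.4 ang 3.5
xyz [[0.04, 0.0, 0.06]] 
dr [[0.0, 0.44, 0.0]]
-> (-16, 16, 37)
dist 5.0 ang 3.5
xyz [[0.03, 0.0, 0.08]] 
dr [[0.0, 0.43, 0.0]]
```

Call:
carry_out:
  xyz:
    - [0.06,-0.06,-0.07]
    - [0.06,0,-0.07]
    - [0,0,0]
    - [0,0,0]
  dr:
    - [0,0,0]
    - [0,0,0]
    - [0,0,0]
    - [0,0,0]

```text
time: 11.0
tool_pos: [589.5, 93.0, 218.5]
tcp_rot: [-3.141, 0.068, 1.774]
contact_force: [0.1, 0.6, -2.2]
grip_width: 19.5
```

```bash
python3 - <<'E'
from mv import *
where()
go([(-23,14,44),(-19,15.5,40.5),(-16,16,37),(-13,16,33),(-10,16,28),(-8,14.5,24)],[1,1,1,1,1,1])
E
```

```text
seat rel [-23.1   0.   14.1] yaw,noseup,roll [-4.000e-02  4.391e+01  4.000e-02] F [ 0.1  0.6 -2.2] t 11.0 w 19.5
-> (-23, 14, 44)
dist 0.2 ang 0.1
xyz [[0.0, 0.0, -0.0]] 
dr [[-0.0, -0.01, -0.01]]
-> (-19, 15.5, 40.5)
dist 4.4 ang 3.5
xyz [[0.04, 0.0, 0.06]] 
dr [[-0.0, 0.44, 0.0]]
-> (-16, 16, 37)
dist 5.1 ang 3.5
xyz [[0.03, 0.0, 0.08]] 
dr [[-0.0, 0.43, 0.0]]
-> (-13, 16, 33)
dist 6.4 ang 4.0
xyz [[0.02, 0.0, 0.11]] 
dr [[-0.0, 0.5, 0.0]]
-> (-10, 16, 28)
dist 7.8 ang 5.0
xyz [[0.01, 0.0, 0.13]] 
dr [[-0.0, 0.63, 0.0]]
-> (-8, 14.5, 24)
dist 8.0 ang 4.0
xyz [[-0.0, 0.0, 0.13]] 
dr [[-0.0, 0.5, 0.0]]
```

Call:
carry_out:
  xyz:
    - [0.02,0,0.03]
    - [0.02,0,0.03]
    - [0.015,0,0.04]
    - [0.015,0,0.04]
    - [0,0,0]
    - [0,0,0]
  dr:
    - [0,0.22,0]
    - [0,0.22,0]
    - [0,0.22,0]
    - [0,0.21,0]
    - [0,0,0]
    - [0,0,0]

```text
time: 11.75
tool_pos: [588.7, 96.8, 210.0]
tcp_rot: [-3.141, -0.053, 1.773]
contact_force: [-0.0, -0.1, -2.1]
grip_width: 19.5
```

```bash
python3 - <<'E'
from mv import *
where()
go([(-16,16,37),(-13,16,33),(-10,16,28),(-8,14.5,24)],[1,2,2,2])
E
```

```text
seat rel [-15.7  -0.   16.1] yaw,noseup,roll [-0.06 36.96  0.05] F [-0.  -0.1 -2.1] t 11.75 w 19.5
-> (-16, 16, 37)
dist 0.3 ang 0.1
xyz [[-0.01, 0.0, 0.0]] 
dr [[-0.0, -0.01, -0.01]]
-> (-13, 16, 33)
dist 6.5 ang 4.0
xyz [[0.01, 0.0, 0.05], [0.01, 0.0, 0.06]] 
dr [[-0.0, 0.25, -0.0], [-0.0, 0.25, -0.0]]
-> (-10, 16, 28)
dist 7.9 ang 5.0
xyz [[0.01, 0.0, 0.07], [0.0, 0.0, 0.06]] 
dr [[-0.0, 0.31, -0.0], [-0.0, 0.32, -0.0]]
-> (-8, 14.5, 24)
dist 8.1 ang 4.0
xyz [[0.0, 0.0, 0.07], [-0.0, 0.0, 0.06]] 
dr [[-0.0, 0.25, -0.0], [-0.0, 0.25, -0.0]]
```

Call:
carry_out:
  xyz:
    - [0.01,0,0.05]
    - [0.01,0,0.06]
    - [0.01,0,0.07]
    - [0,0,0.06]
    - [0,0,0]
    - [0,0,0]
  dr:
    - [0,0.25,0]
    - [0,0.25,0]
    - [0,0.31,0]
    - [0,0.32,0]
    - [0,0,0]
    - [0,0,0]

```text
time: 12.5
tool_pos: [588.0, 100.1, 195.9]
tcp_rot: [-3.141, -0.211, 1.773]
contact_force: [0.2, 0.2, -1.8]
grip_width: 19.7
```

```bash
python3 - <<'E'
from mv import *
where()
go([(-10,16,28),(-8,14.5,24),(-6,14,20),(-5,12,16),(-4.5,10,12),(-4,8,8)],[1,1,1,1,1,1])
E
```

```text
seat rel [-9.7 -0.  16.2] yaw,noseup,roll [-0.07 27.92  0.04] F [ 0.2  0.2 -1.8] t 12.5 w 19.7
-> (-10, 16, 28)
dist 0.3 ang 0.1
xyz [[-0.01, 0.0, -0.0]] 
dr [[-0.0, -0.01, -0.01]]
-> (-8, 14.5, 24)
dist 8.0 ang 4.0
xyz [[0.0, 0.0, 0.13]] 
dr [[-0.0, 0.5, -0.0]]
-> (-6, 14, 20)
dist 7.4 ang 4.0
xyz [[0.0, 0.0, 0.12]] 
dr [[-0.0, 0.5, -0.0]]
-> (-5, 12, 16)
dist 8.7 ang 4.0
xyz [[-0.02, 0.0, 0.14]] 
dr [[-0.0, 0.5, -0.0]]
-> (-4.5, 10, 12)
dist 8.6 ang 4.0
xyz [[-0.04, 0.0, 0.14]] 
dr [[-0.0, 0.5, -0.0]]
-> (-4, 8, 8)
dist 8.4 ang 4.0
xyz [[-0.04, 0.0, 0.13]] 
dr [[-0.0, 0.5, -0.0]]
```

No contact so far. Continuing the swing.

Call:
carry_out:
  xyz:
    - [-0.01,0,0.06]
    - [0,0,0.07]
    - [0,0,0.06]
    - [0,0,0.06]
    - [-0.01,0,0.07]
    - [-0.01,0,0.07]
    - [0,0,0]
    - [0,0,0]
  dr:
    - [0,0.25,0]
    - [0,0.25,0]
    - [0,0.25,0]
    - [0,0.25,0]
    - [0,0.25,0]
    - [0,0.25,0]
    - [0,0,0]
    - [0,0,0]

```text
time: 13.5
tool_pos: [587.0, 105.3, 173.0]
tcp_rot: [-3.141, -0.42, 1.773]
contact_force: [-0.4, 0.4, -2.2]
grip_width: 19.7
```

```bash
python3 - <<'E'
from mv import *
where(); snap('wrist','w8')
go([(-5,12,16),(-4.5,10,12),(-4,8,8),(-4,6,4),(-4,4,0)],[1,1,1,1,1,])
E
```

```text
seat rel [-4.3 -0.1 12.5] yaw,noseup,roll [-0.07 15.92  0.03] F [-0.4  0.4 -2.2] t 13.5 w 19.7
-> (-5, 12, 16)
dist 1.0 ang 0.1
xyz [[-0.02, 0.0, 0.0]] 
dr [[0.0, -0.01, -0.01]]
-> (-4.5, 10, 12)
dist 8.6 ang 4.0
xyz [[-0.03, 0.0, 0.14]] 
dr [[0.0, 0.5, 0.0]]
-> (-4, 8, 8)
dist 8.4 ang 4.0
xyz [[-0.04, 0.0, 0.13]] 
dr [[0.0, 0.5, 0.0]]
-> (-4, 6, 4)
dist 8.6 ang 4.0
xyz [[-0.05, 0.0, 0.14]] 
dr [[0.0, 0.5, 0.0]]
-> (-4, 4, 0)
dist 8.0 ang 4.0
xyz [[-0.05, 0.0, 0.12]] 
dr [[0.0, 0.5, 0.0]]
```

View pics/w8.png

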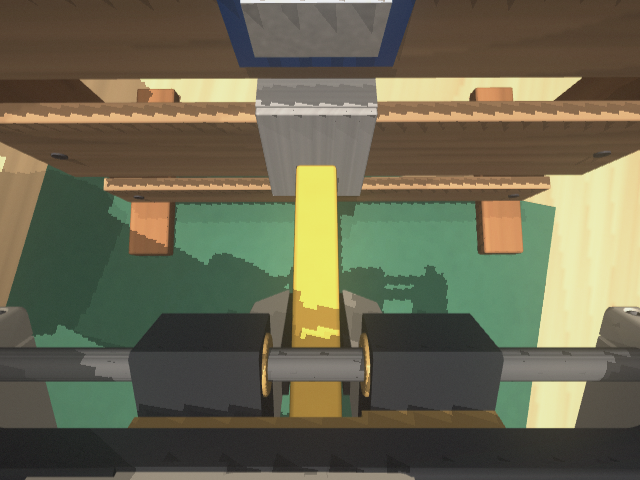

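Call:
carry_out:
  xyz:
    - [-0.03,0,0.07]
    - [-0.02,0,0.07]
    - [-0.02,0,0.07]
    - [-0.02,0,0.06]
    - [-0.03,0,0.07]
    - [-0.02,0,0.07]
    - [0,0,0]
    - [0,0,0]
  dr:
    - [0,0.25,0]
    - [0,0.25,0]
    - [0,0.25,0]
    - [0,0.25,0]
    - [0,0.25,0]
    - [0,0.25,0]
    - [0,0,0]
    - [0,0,0]

```text
time: 14.55
tool_pos: [586.0, 109.8, 147.6]
tcp_rot: [-3.141, -0.63, 1.773]
contact_force: [-0.4, -0.4, -2.9]
grip_width: 20.3
```

```bash
python3 - <<'E'
from mv import *
where(); 
go([(-4,4,1),(-3.5,2,-1),(-3.5,0.5,-2)],[2,1,1])
E
```

```text
seat rel [-3.7 -0.1  5.8] yaw,noseup,roll [-0.08  3.92  0.03] F [-0.4 -0.4 -2.9] t 14.55 w 20.3
-> (-4, 4, 1)
dist 6.3 ang 2.9
xyz [[-0.02, 0.0, 0.05], [-0.02, 0.0, 0.04]] 
dr [[0.0, 0.18, -0.0], [0.0, 0.19, -0.01]]
-> (-3.5, 2, -1)
dist 5.6 ang 2.0
xyz [[-0.04, 0.0, 0.09]] 
dr [[0.0, 0.25, 0.0]]
-> (-3.5, 0.5, -2)
dist 2.7 ang 1.0
xyz [[-0.02, 0.0, 0.04]] 
dr [[0.0, 0.12, 0.0]]
```

Call:
carry_out:
  xyz:
    - [-0.02,0,0.05]
    - [-0.02,0,0.04]
    - [-0.02,0,0.05]
    - [-0.02,0,0.04]
    - [0,0,0]
    - [0,0,0]
  dr:
    - [0,0.18,0]
    - [0,0.18,0]
    - [0,0.12,0]
    - [0,0.12,0]
    - [0,0,0]
    - [0,0,0]

```text
time: 15.3
tool_pos: [585.4, 112.7, 136.0]
tcp_rot: [-3.141, -0.714, 1.773]
contact_force: [-0.3, 0.7, -1.9]
grip_width: 19.9
```

```bash
python3 - <<'E'
from mv import *
where(); snap('wrist','w9')
go([(-3.5,0.5,-2),(-3.5,-.5,-2.5)],[1,1])
E
```

```text
seat rel [-3.5 -0.   1.5] yaw,noseup,roll [-0.08 -0.89  0.03] F [-0.3  0.7 -1.9] t 15.3 w 19.9
-> (-3.5, 0.5, -2)
dist 2.7 ang 1.1
xyz [[-0.02, 0.0, 0.04]] 
dr [[0.0, 0.14, -0.01]]
-> (-3.5, -0.5, -2.5)
dist 1.8 ang 0.5
xyz [[-0.02, 0.0, 0.03]] 
dr [[0.0, 0.06, 0.0]]
```

View pics/w9.png

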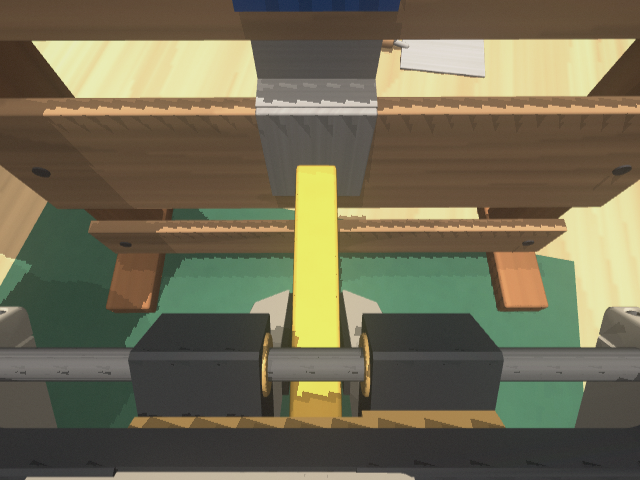

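Call:
carry_out:
  xyz:
    - [-0.02,0,0.04]
    - [-0.02,0,0.03]
    - [0,0,0]
    - [0,0,0]
  dr:
    - [0,0.14,0]
    - [0,0.06,0]
    - [0,0,0]
    - [0,0,0]

```text
time: 15.85
tool_pos: [586.1, 112.3, 131.8]
tcp_rot: [3.14, -0.74, 1.774]
contact_force: [1.0, -6.3, 0.9]
grip_width: 19.4
```

```bash
python3 - <<'E'
from mv import *
where()
E
```

```text
seat rel [-4.9 -0.6 -0.6] yaw,noseup,roll [-0.14 -2.4  -0.09] F [ 1.  -6.3  0.9] t 15.85 w 19.4
```

Call:
carry_out:
  xyz:
    - [0,0,0]
    - [0,0,0]
    - [0,0,0]
    - [0,0,0]
    - [0,0,0]
    - [0,0,0]
  dr:
    - [0,0,0]
    - [0,0,0]
    - [0,0,0]
    - [0,0,0]
    - [0,0,0]
    - [0,0,0]
  gripper: 1

```text
time: 16.6
tool_pos: [585.1, 113.7, 131.2]
tcp_rot: [-3.141, -0.742, 1.773]
contact_force: [0.4, -0.5, 0.2]
grip_width: 74.9
```

```bash
python3 - <<'E'
from mv import *
where(); snap('wrist','w10')
E
```

```text
seat rel [-3.5  0.  -1. ] yaw,noseup,roll [-0.08 -2.5   0.04] F [ 0.4 -0.5  0.2] t 16.6 w 74.9
```

View pics/w10.png

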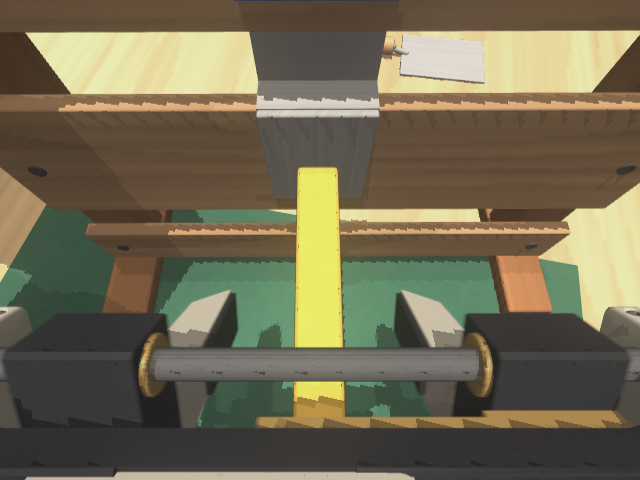

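Call:
carry_out:
  xyz:
    - [0,0,-0.1]
    - [0,0,-0.3]
    - [0,0,-0.4]
    - [0,0,-0.5]
    - [0,0,-0.5]
    - [0,0,-0.5]
    - [0,0,-0.4]
    - [0,0,0]
  dr:
    - [0,0,0]
    - [0,0,0]
    - [0,0,0]
    - [0,0,0]
    - [0,0,0]
    - [0,0,0]
    - [0,0,0]
    - [0,0,0]

```text
time: 17.65
tool_pos: [608.0, 4.5, 252.5]
tcp_rot: [3.138, -0.739, 1.774]
contact_force: [0.1, 0.3, -0.4]
grip_width: 91.9
```

Call:
carry_out:
  xyz:
    - [0,0,0]
    - [0,0,0]
    - [0,0,0]
    - [0,0,0]
  dr:
    - [0,0,0]
    - [0,0,0]
    - [0,0,0]
    - [0,0,0]

```text
time: 18.15
tool_pos: [607.1, 6.8, 250.4]
tcp_rot: [-3.14, -0.742, 1.773]
contact_force: [-0.6, -0.3, 0.6]
grip_width: 92.2
```

```bash
python3 - <<'E'
from mv import *
where(); snap('wrist','w11'); snap('top','t11'); snap('side','s11')
E
```

```text
seat rel [-112.6    0.2  118.2] yaw,noseup,roll [-0.05 -2.51  0.07] F [-0.6 -0.3  0.6] t 18.15 w 92.2
```

View pics/w11.png

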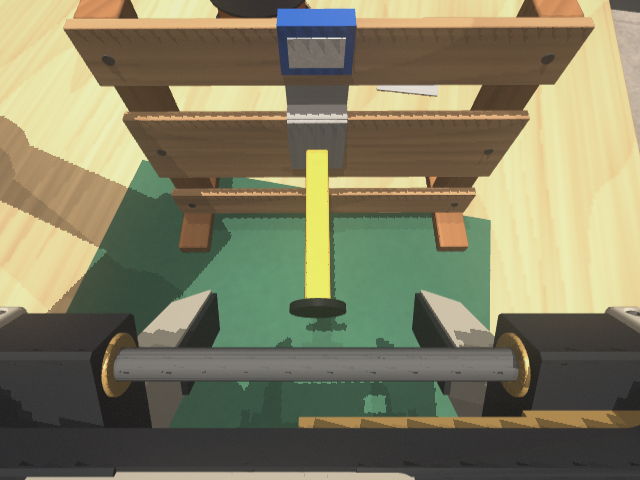

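View pics/s11.png

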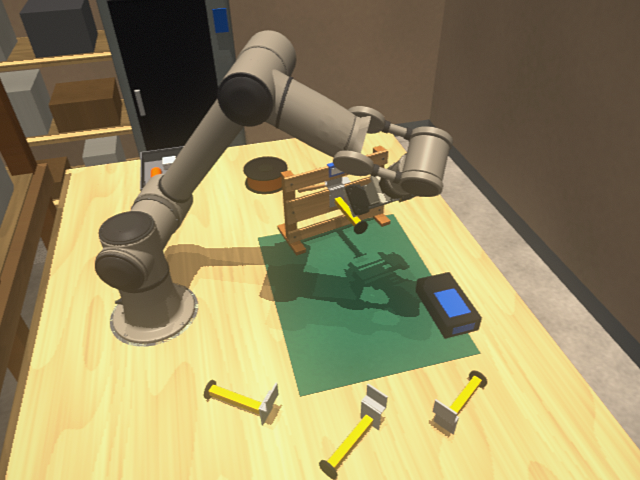

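View pics/t11.png

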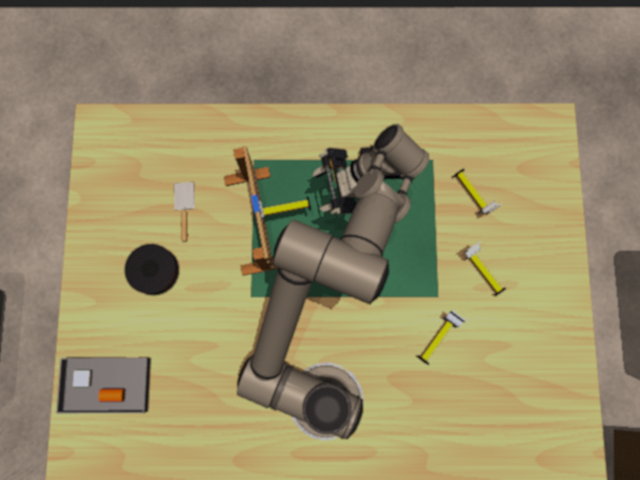

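```bash
python3 - <<'E'
from mv import *
W=load('w11'); i=W['image'][70:330,260:380]; cv2.imwrite('pics/w11c.png',cv2.resize(i,None,fx=2.3*2,fy=2.3,interpolation=cv2.INTER_CUBIC))
Rp=Ro.from_euler('z',PAN[2])
for th in(0,-.05,-.1):
  Rb=bframe(PAN[2],th); s=Rp.apply([-3,TAGY,170])+[PAN[0],PAN[1],0]; org=s-Rb.apply([0,0,62])
  print(th,[proj(W,org+Rb.apply(q)).round(1).tolist() for q in [(-4,25,66),(-4,-25,66),(-4,25,0),(-4,-25,0),(-4,0,32),(-150,0,44),(-150,22,22),(-150,-22,22)]])
print([proj(W,Rp.apply([-4,TAGY+y,216])+[PAN[0],PAN[1],0]).round(1) for y in(25,-25)])
E
```

```text
0 [[285.2, 120.3], [346.9, 120.2], [290.3, 169.8], [341.8, 169.7], [316.1, 148.0], [316.5, 302.8], [287.2, 311.2], [345.7, 311.0]]
-0.05 [[285.2, 120.7], [346.9, 120.5], [290.4, 167.3], [341.7, 167.2], [316.1, 146.8], [316.5, 304.3], [288.0, 310.9], [344.9, 310.8]]
-0.1 [[285.3, 121.0], [346.9, 120.9], [290.5, 164.7], [341.6, 164.6], [316.1, 145.5], [316.5, 305.2], [288.7, 310.2], [344.2, 310.1]]
[array([280.9,  74.1]), array([351.2,  73.9])]
```

View pics/w11c.png

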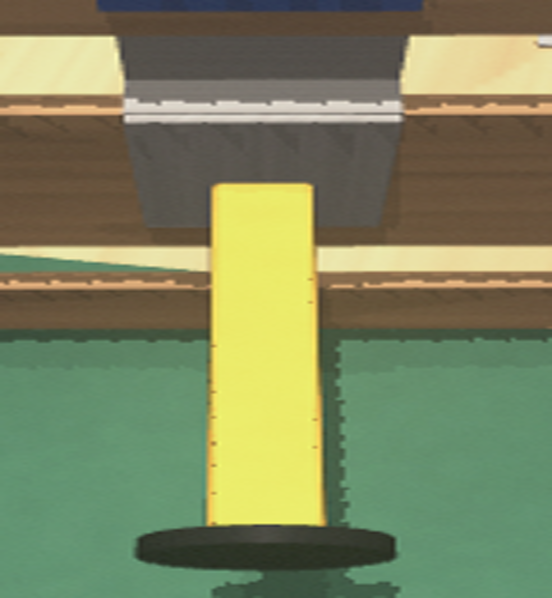

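```bash
python3 -c "
from plant import *
print(close_job())"
```

```text
the job is handed in; nothing more can be done
None
```

I hung the leftmost yellow-barred bracket (the one on the green mat) under the blue tag and handed the job in at about 18 s. The hand-in gives no verdict, so what follows is from my own checks.

I gripped the bar from above and carried the bracket to the panel. Its lip went through the top groove with the nose tilted up about 44°. I then swung the nose down behind the top slat until I felt light contact (about 6 N), opened the jaws and backed the gripper away.

**Last checks, from the pictures before hand-in:**
- **Position:** the tongue rests on the middle slat and the flange is up behind the top slat. The bracket's centre is within about 1 mm of the tag's centre.
- **Tilt:** the nose droops about 0.06 rad, against an expected 0.05 and a limit of 0.10. I read this from pixels, so it is the least certain figure.
- **Robot:** the gripper is well clear of the bracket and the force reading is near zero.
- **Other things on the bench:** the spool, cartridge, scraper and the similar brackets look unmoved in the top view. I compared these by eye only.

**Disagreement:** the top camera put both the panel and the bracket about 5–8 mm off from the side camera. I used the wrist camera for the fit; it located the tag's face to within about 0.5 mm. No check failed.

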